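Stir the drying beads in the clockwork canister

ROBOT

A 6-joint arm with a two-finger parallel gripper is mounted at the origin on the work surface. World frame = base frame: x ahead of the robot, y to its left, z up, the work surface at z = 0. Lengths are in m, angles in rad, forces in N, time in s.
With the tool pointing down it reaches from about 0.3 to 0.775 m from the base axis. Payload 14.6 kg.
Tool frame: the origin (TCP) lies on the centre line of the jaws, within the pads' length; the fingertips stand 14 mm ahead of it and the grasp point (between the pads) lies 5 mm behind it; z points along the fingers, y is the line along which they close (so a half turn about z gives the same grasp; the last joint's range is limited). The gripper opens to 85 mm and grips with 20 to 120 N. Pads are 22 mm wide; open, the fingers measure 114 mm over their backs; the gripper's body (76 mm by 85 mm) begins 54 mm behind the grasp point. The pads swing forward as they close: fully open they stand 13 mm farther back than shut.
Start: joints at [-1.399, 0.3, 1.521, -0, 1.321, -0.067], TCP at [0.13, -0.534, 0.245] pointing down, gripper open.
Joint ranges: [-3.03, 3.03], [-0.79, 2.21], [0.23, 2.52], [-1.04, 4.18], [0, 3.07], [-2.55, 2.55]. Speed limits (rad/s): [2.22, 2.22, 2.57, 3.14, 3.14, 3.14].

INTERFACE

Orientations are given as a rotation vector (axis times angle).
In Python, from workcell import ctrl gives the robot as it stands.
- The arm moves only by the tool step_arm, never from a script. Its argument "targets" is a list of rows, each an object with "xyz": the shift along the tool's x, y, z as a fraction of full scale, a list of three; "rot": the turn, a rotation vector about the tool's x, y, z as a fraction of full scale, a list of three; "gripper": the opening, from -1 (shut) to 1 (fully open). A call has 1 to 8 rows; each row is the pose to reach, as a shift and turn from the pose commanded when the call began, along the tool's axes at that moment, turning the shorter way round; what a row does not reach only later rows make up. Full scale, the value 1, is 0.12 m for a shift and 180 degrees for a turn. A row lasts 1/10 s, in which the tool goes at most 50 mm and 8.59 degrees, less where a joint would pass 70% of its speed; a pose out of reach is approached as far as the arm can. A call with a number of a shift or a turn outside -1 to 1 is refused whole. A call with a gripper value outside its range is refused whole. The fingers move at their own pace and stop on an object; "squeeze" is the grip in N (left out, the last holds). Time passes only in rows, so rows that repeat a pose let the fingers close. It gives the time, the measured TCP pose, the force, the opening and the grip force at its end, in the units of the state.
- ctrl.read_state(): the state, without advancing time (a new reading comes with each control period).
- ctrl.grab_frame(name): name is "side" or "top" or "wrist"; returns a dict with "color" (480x640x3 uint8, red, green, blue), "fov_y" (degrees; the focal length in pixels is half the picture's height over the tangent of half this angle, whatever the lens; pixels are square), "cx", "cy" (the principal point, pixels), "world_from_camera" (4x4, takes a point from camera to world coordinates). Camera axes: x right, y up, looking along -z (the intrinsics and any distortion apply to the point x, -y, -z); pixel columns grow to the right and rows downward; lengths in m; the calibration is good to about 2 mm. A picture is of the moment at which its call begins. There is no depth.
- ctrl.job_done(): hands the job in; it is judged then, once.
The state is a dict: "time": time; "joint_pos": joint angles; "joint_velocities": joint speeds; "tau": joint torques, N m; "tcp_pos": TCP position; "tcp_rot": TCP orientation; "contact_force": force on the tool from outside, world axes, zero at the start; "wrist_torque": the same for the moment, N m; "finger_gap": finger opening in m; "finger_force": force on a finger pad.
Only numpy, scipy, OpenCV 4.12 (cv2) and the standard library are available. Lean on these libraries where they do the work, as an engineer would, in place of code of your own. Each camera call takes 0.05 s, during which the arm holds its last target. There are 200 camera calls.

TASK

The drying beads that keep the clockwork rust-free have settled in a clump and need stirring: lift the loose lid off the canister and set it gently, right way up, on the middle of the round cork mat. Then take the yellow-handled rod from its stand, lower its end among the beads and, starting at the red tab, stir round well out from the middle for two full turns anticlockwise as seen from above, back to the red tab, so that the clump is broken up. Leave the rod standing in the canister, all the beads still inside and the toys and parts around left alone.

Things in the scene. Friction and masses are not known exactly. Their poses are not given: they have to be found in the camera images.
- canister: (mm) Aluminium canister fixed to the bench on a black rubber foot: outer diameter 118, wall 4, inner diameter 110, height 80, inner floor 5 above the underside. Origin: centre of its underside, z up. A red tab (16 wide, z 69 to 75, reaching 82 from the axis) sticks out on its own +x side, with a red stripe down the wall inside and out.
- lid: (mm) Aluminium lid, already unscrewed, at first resting loosely on the canister's mouth. From the underside: a black plug 102 in diameter and 6 high that hangs into the mouth, a disc 120 in diameter and 8 thick (z 6 to 14) with knurled edge, then a knurled central knob 28 in diameter (z 14 to 44). About 150 g. Origin: centre of the plug's underside, z up through the knob.
- rod: (mm) Stirring rod, at first standing upright in the wooden stand: round wooden shaft 12 in diameter from z 0 to 95, round yellow handle 18 in diameter from z 95 to 160. About 50 g. Origin: centre of its lower end, z along the rod up to the handle.
- stand: (mm) Dark wooden block 75 x 75, 50 high, fixed to the bench, with one hole of 15 diameter, 40 deep, in the middle of its top; the rod stands in it, its lower end 10 above the bench. Origin: centre of the underside.
- mat: (mm) Round cork mat, 160 in diameter, 4 thick, fixed to the bench: the place for the lid. Origin: centre of the underside.
- bead1: (mm) Chunky blue glazed drying bead, a smooth hard ball 20 in diameter, 15 g, one of seven in a single layer, at first clumped in the middle of the canister's floor. Origin: its centre.
- bead2: (mm) Chunky terracotta glazed drying bead, a smooth hard ball 20 in diameter, 15 g, one of seven in a single layer, at first clumped in the middle of the canister's floor. Origin: its centre.
- bead3: (mm) Chunky blue glazed drying bead, a smooth hard ball 20 in diameter, 15 g, one of seven in a single layer, at first clumped in the middle of the canister's floor. Origin: its centre.
- bead4: (mm) Chunky terracotta glazed drying bead, a smooth hard ball 20 in diameter, 15 g, one of seven in a single layer, at first clumped in the middle of the canister's floor. Origin: its centre.
- bead5: (mm) Chunky blue glazed drying bead, a smooth hard ball 20 in diameter, 15 g, one of seven in a single layer, at first clumped in the middle of the canister's floor. Origin: its centre.
- bead6: (mm) Chunky terracotta glazed drying bead, a smooth hard ball 20 in diameter, 15 g, one of seven in a single layer, at first clumped in the middle of the canister's floor. Origin: its centre.
- bead7: (mm) Chunky blue glazed drying bead, a smooth hard ball 20 in diameter, 15 g, one of seven in a single layer, at first clumped in the middle of the canister's floor. Origin: its centre.
- hen: (mm) Bystander: white enamelled tin hen on a green base, 75 long (x), 40 wide, 78 high. Origin: centre of underside.
- truck: (mm) Bystander: red tin fire truck, 110 long (x), 52 wide, 62 high. Origin: centre of underside.
- tweezers: (mm) Bystander: steel tweezers lying along their x, 125 long, 14 wide, 6 high. Origin: middle of underside.
- gear: (mm) Bystander: brass gear wheel lying flat, 53 in diameter, 12 high at the hub. Origin: centre of underside.
Things that resemble listed ones, but are neither listed nor needed, are in the scene too. There is more than one size of the rod; the one meant has the size given above.

How it is judged:
On the way, in this order (a step that is already met when the one before it is completed fails the run):
1. the lid lies right way up on the cork mat, let go (horizontal distance between lid and mat below 0.04 m and height (world z) of lid below 0.012 m and angle between lid's own z axis and vertical below 0.12 rad and contact force between the fingers and lid below 0.1 N and linear speed of lid below 0.03 m/s), for 0.2 s.
2. turn 1: the held rod's lower end is among the beads (below 27 mm over the canister's underside), more than 15 mm out from the canister's centre, at the red tab (within 15 mm to either side) (x of rod in the frame of canister above 0.015 m and horizontal distance between rod and canister below 0.055 m and y of rod in the frame of canister between -0.015 and 0.015 m and z of rod in the frame of canister between 0 and 0.027 m and contact force between the fingers and rod above 0.5 N).
3. turn 1: the held rod's lower end is among the beads (below 27 mm over the canister's underside), more than 15 mm out from the canister's centre, a quarter turn on (within 15 mm to either side) (y of rod in the frame of canister above 0.015 m and horizontal distance between rod and canister below 0.055 m and x of rod in the frame of canister between -0.015 and 0.015 m and z of rod in the frame of canister between 0 and 0.027 m and contact force between the fingers and rod above 0.5 N).
4. turn 1: the held rod's lower end is among the beads (below 27 mm over the canister's underside), more than 15 mm out from the canister's centre, opposite the red tab (within 15 mm to either side) (x of rod in the frame of canister below -0.015 m and horizontal distance between rod and canister below 0.055 m and y of rod in the frame of canister between -0.015 and 0.015 m and z of rod in the frame of canister between 0 and 0.027 m and contact force between the fingers and rod above 0.5 N).
5. turn 1: the held rod's lower end is among the beads (below 27 mm over the canister's underside), more than 15 mm out from the canister's centre, three quarters round (within 15 mm to either side) (y of rod in the frame of canister below -0.015 m and horizontal distance between rod and canister below 0.055 m and x of rod in the frame of canister between -0.015 and 0.015 m and z of rod in the frame of canister between 0 and 0.027 m and contact force between the fingers and rod above 0.5 N).
6. turn 2: the held rod's lower end is among the beads (below 27 mm over the canister's underside), more than 15 mm out from the canister's centre, at the red tab (within 15 mm to either side) (all of step 2).
7. turn 2: the held rod's lower end is among the beads (below 27 mm over the canister's underside), more than 15 mm out from the canister's centre, a quarter turn on (within 15 mm to either side) (all of step 3).
8. turn 2: the held rod's lower end is among the beads (below 27 mm over the canister's underside), more than 15 mm out from the canister's centre, opposite the red tab (within 15 mm to either side) (all of step 4).
9. turn 2: the held rod's lower end is among the beads (below 27 mm over the canister's underside), more than 15 mm out from the canister's centre, three quarters round (within 15 mm to either side) (all of step 5).
10. turn 2: the held rod's lower end is among the beads (below 27 mm over the canister's underside), more than 15 mm out from the canister's centre, back at the red tab (within 15 mm to either side) (all of step 6).
At the end, for the whole second after the job is handed in: Lid at rest right way up on the mat (centres within 40 mm, tilt under 0.12 rad); rod at rest in the canister, lower end under 60 mm above its underside; all beads in it, at least one of beads 1-2, one of 3-4 and one of 5-6 over 10 mm from where they began; bystanders within 25 mm (horizontal distance between lid and mat below 0.04 m and height (world z) of lid below 0.012 m and angle between lid's own z axis and vertical below 0.12 rad and horizontal distance between each of bead1, bead2, bead3, bead4, bead5, bead6, bead7, rod and canister below 0.055 m and z of each of bead1, bead2, bead3, bead4, bead5, bead6, bead7, rod in the frame of canister below 0.06 m and distance of any of bead1, bead2 from where it was at the start of the episode above 0.01 m and distance of any of bead3, bead4 from where it was at the start of the episode above 0.01 m and distance of any of bead5, bead6 from where it was at the start of the episode above 0.01 m and z of rod in the frame of canister above 0 m and linear speed of rod below 0.05 m/s and linear speed of lid below 0.03 m/s); the robot touches nothing.
It fails at once if a bead leaves the canister (horizontal distance between any of bead1, bead2, bead3, bead4, bead5, bead6, bead7 and canister above 0.062 m).
It fails at once if a bystander (hen, truck, tweezers, gear) is shifted by more than 25 mm (distance of any of hen, truck, tweezers, gear from where it was at the start of the episode above 0.025 m).
It fails at once if the lid is dropped: it moves faster than 0.8 m/s less than 60 mm above the bench (height (world z) of lid below 0.06 m and linear speed of lid above 0.8 m/s).
It also fails if it takes over 72 s, if anything falls off the work surface, if the arm or the gripper's body presses on something with over 40 N, if the wrist force passes 120 N, or if a joint passes its speed limit or range.

## Working session

There is one attempt and no reset: what is moved stays moved. The work goes in short steps, Python scripts to look and compute and a tool call to move; the robot and the scene stay as the last step left them, time stands still between calls to the robot, and variables do not carry over. Pictures are saved under pics/ and viewed, at most 13 in all, crops included, and the job is handed in when it is done.

Besides the shell and the picture viewer there is one more tool, called after ">>>" as name(argument=value, ...) on one line, values as JSON. step_arm: Moves the arm, as the interface text tells. Shift numbers are shares of 0.12 m and turn numbers shares of 180 degrees, none past 1 either way. Its arguments: {"type":"object","properties":{"targets":{"type":"array","items":{"type":"object","properties":{"xyz":{"type":"array","items":{"type":"number"}},"rot":{"type":"array","items":{"type":"number"}},"gripper":{"type":"number"}}}},"squeeze":{"type":"number"}},"required":["targets"]}

```bash
mkdir -p pics; ls; cat > h.py <<'E'
import numpy as np, cv2, json
from workcell import ctrl
def grab(n,save=None):
    f=ctrl.grab_frame(n)
    if save: cv2.imwrite(f'pics/{save}.png',f['color'][...,::-1])
    return f
def cam(f):
    return 240/np.tan(np.radians(f['fov_y'])/2),f['cx'],f['cy'],np.array(f['world_from_camera'])
def ray(f,u,v):
    F,cx,cy,T=cam(f); d=np.array([(u-cx)/F,-(v-cy)/F,-1.]); return T[:3,3],T[:3,:3]@d
def onz(f,u,v,z):
    o,d=ray(f,u,v); return o+d*(z-o[2])/d[2]
def proj(f,p):
    F,cx,cy,T=cam(f); q=T[:3,:3].T@(np.array(p)-T[:3,3]); return cx+F*q[0]/-q[2],cy-F*q[1]/-q[2]
E
python3 - <<'E'
from h import *
for n in('top','side'):
    f=grab(n,n+'0'); print(n,[k for k in f],cam(f)[:3],np.round(cam(f)[3],3).tolist())
    np.save(n+'0.npy',f,allow_pickle=True)
print(ctrl.read_state())
E
```

```text
pics
top ['color', 'fov_y', 'cx', 'cy', 'world_from_camera'] (np.float64(624.7380269858228), 317.0271105363038, 242.7268088553361) [[0.005, 0.999, -0.048, 0.472], [-1.0, 0.006, 0.017, 0.03], [0.018, 0.048, 0.999, 1.39], [0.0, 0.0, 0.0, 1.0]]
side ['color', 'fov_y', 'cx', 'cy', 'world_from_camera'] (np.float64(459.0191481679016), 318.7640470990808, 241.96109319312856) [[-0.998, 0.03, -0.047, 0.499], [-0.055, -0.674, 0.736, 0.783], [-0.009, 0.738, 0.675, 0.777], [0.0, 0.0, 0.0, 1.0]]
{'time': 0.1, 'joint_pos': array([-1.39862758e+00,  3.00434259e-01,  1.52155641e+00, -4.23581981e-05,
        1.32070709e+00, -6.66208597e-02]), 'joint_velocities': array([-0.00047337, -0.00065549, -0.00332163,  0.00054053, -0.00040663,
        0.00053298]), 'tau': array([ 3.87966293e-04, -5.44381571e+01, -3.62371194e+01, -6.50189440e-05,
        3.08869552e-03, -3.70386047e-06]), 'tcp_pos': array([ 0.13003029, -0.53419123,  0.24475195]), 'tcp_rot': array([-3.11813182e+00, -3.74084496e-01,  1.55880177e-04]), 'contact_force': array([-0.20568589,  0.21346655,  0.56726971]), 'wrist_torque': array([0.01744055, 0.03911839, 0.03631017]), 'finger_force': 0.0, 'finger_gap': 0.08527248742211688}
```

View pics/top0.png

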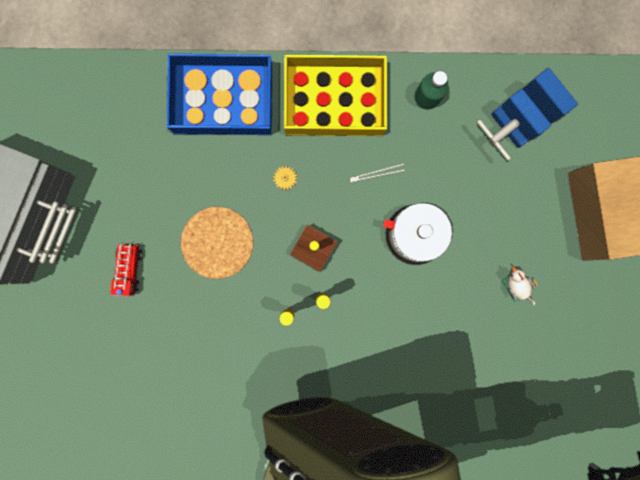

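View pics/side0.png

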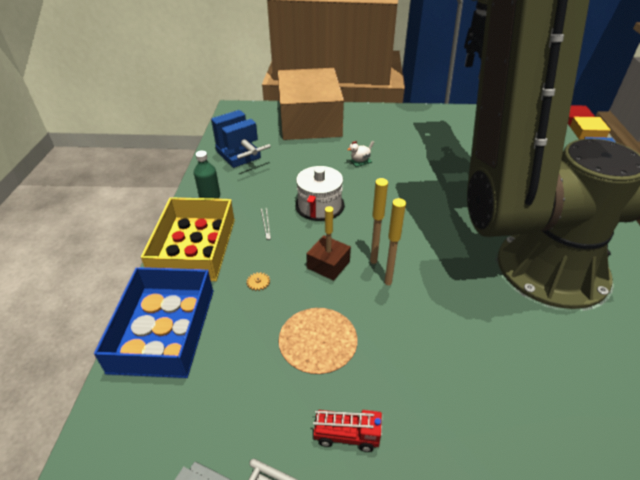

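The side view shows the lidded canister at about (320,190), with its red tab facing the camera at (311,205). The cork mat is at (318,339) and the stand at (328,257).

There are three yellow-handled rods, at top-view pixels (314,246), (287,318) and (323,302). The one at (314,246) is in the stand and is clearly shorter and thinner. The other two stand free and are larger. I'll measure all three and confirm with one crop.

```bash
python3 - <<'E'
from h import *
T=np.load('top0.npy',allow_pickle=True).item();S=np.load('side0.npy',allow_pickle=True).item()
def comps(f,lo,hi,mn=15):
    h=cv2.cvtColor(f['color'],cv2.COLOR_RGB2HSV); m=cv2.inRange(h,np.array(lo),np.array(hi))
    n,l,s,c=cv2.connectedComponentsWithStats(m)
    return [(s[i].tolist(),np.round(c[i],1).tolist()) for i in range(1,n) if s[i][4]>=mn],l
for nm,f in(('T',T),('S',S)):
    print(nm,'yellow',[c for c in comps(f,(22,180,120),(32,255,255))[0]])
    print(nm,'red',[c for c in comps(f,(0,200,90),(4,255,255))[0]])
# mat
h=cv2.cvtColor(T['color'],cv2.COLOR_RGB2HSV)
m=cv2.inRange(h,np.array((8,60,110)),np.array((22,220,255)));m[:, :170]=0;m[:,260:]=0;m[:190]=0;m[290:]=0
m=cv2.morphologyEx(m,cv2.MORPH_CLOSE,np.ones((5,5)))
c=max(cv2.findContours(m,0,2)[0],key=cv2.contourArea);e=cv2.fitEllipse(c);print('mat',e,onz(T,*e[0],.004))
# lid
g=cv2.cvtColor(T['color'],cv2.COLOR_RGB2GRAY);hs=h[...,1]
m=((hs<45)&(g>150)).astype(np.uint8)*255;m[:190]=0;m[275:]=0;m[:,:370]=0;m[:,470:]=0
c=max(cv2.findContours(m,0,2)[0],key=cv2.contourArea);e=cv2.fitEllipse(cv2.convexHull(c));print('lid',e,onz(T,*e[0],.088))
a=cv2.resize(T['color'][195:270,375:475],None,fx=4,fy=4,interpolation=2)
b=cv2.resize(S['color'][160:310,290:420],None,fx=3,fy=3,interpolation=2)
out=np.zeros((450,800,3),np.uint8);out[:300,:400]=a;out[:450,400:790]=b
cv2.imwrite('pics/crop1.png',out[...,::-1])
E
```

```text
T yellow [([284, 55, 103, 76, 4816], [336.6, 94.4]), ([287, 134, 20, 1, 20], [296.5, 134.0]), ([309, 241, 10, 10, 84], [313.7, 245.5]), ([316, 295, 14, 14, 144], [322.6, 301.0]), ([280, 311, 13, 14, 137], [286.5, 317.4])]
T red [([295, 73, 12, 13, 125], [300.5, 78.6]), ([340, 73, 12, 13, 120], [345.5, 78.9]), ([317, 93, 13, 13, 123], [322.9, 98.8]), ([362, 93, 13, 13, 123], [367.7, 99.0]), ([294, 113, 13, 12, 127], [300.1, 118.5]), ([340, 113, 12, 13, 119], [345.2, 118.8]), ([384, 220, 10, 9, 62], [389.0, 223.8]), ([111, 245, 27, 50, 310], [128.4, 272.0]), ([122, 248, 5, 3, 15], [124.0, 249.0]), ([121, 254, 6, 4, 17], [123.5, 255.7]), ([120, 260, 6, 4, 18], [122.2, 261.9]), ([119, 267, 6, 4, 19], [121.6, 268.9]), ([118, 274, 6, 3, 17], [120.4, 275.1]), ([117, 280, 6, 4, 20], [119.7, 281.8])]
S yellow [([575, 118, 23, 12, 32], [583.8, 126.1]), ([376, 184, 11, 35, 165], [380.8, 200.7]), ([144, 199, 84, 57, 598], [194.0, 211.9]), ([218, 203, 13, 39, 42], [223.9, 222.5]), ([392, 205, 13, 36, 175], [397.8, 221.9]), ([326, 212, 6, 21, 77], [329.2, 221.6]), ([159, 226, 13, 28, 28], [165.0, 
[... 298 characters left out ...]
6.5]), ([185, 246, 12, 9, 84], [190.4, 250.0]), ([371, 412, 10, 13, 45], [375.0, 416.6]), ([320, 414, 5, 8, 27], [321.6, 417.4]), ([328, 415, 5, 7, 30], [330.1, 418.0]), ([337, 415, 4, 7, 28], [338.5, 418.0]), ([345, 416, 5, 7, 32], [347.2, 419.2]), ([354, 416, 4, 7, 27], [355.4, 419.1]), ([362, 417, 5, 7, 30], [364.3, 420.2]), ([314, 426, 65, 19, 604], [340.4, 433.6]), ([360, 426, 20, 12, 145], [370.5, 431.2])]
mat ((216.48475646972656, 242.34506225585938), (71.25765228271484, 71.82383728027344), 56.456512451171875) [0.53727873 0.2290721  0.004     ]
lid ((421.6950988769531, 232.1408233642578), (58.196720123291016, 59.89274597167969), 79.54319763183594) [ 0.55741683 -0.21149135  0.088     ]
```

View pics/crop1.png

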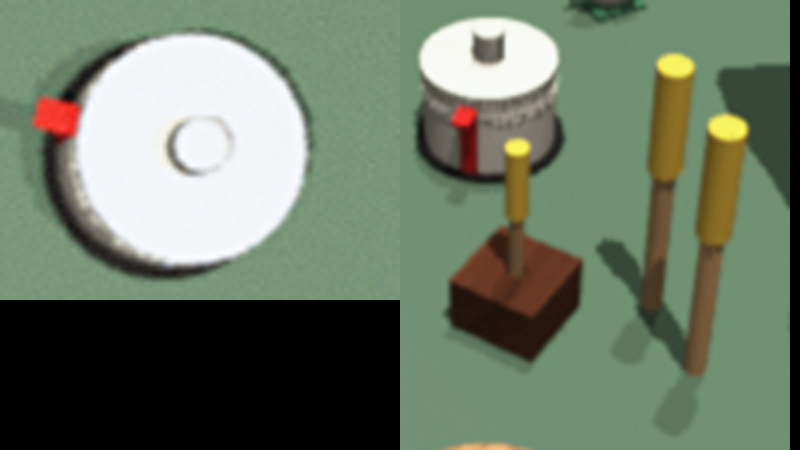

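The crop shows the canister with its red tab on the image-left side, the knob at top pixel (425,231), and the short slim rod in the stand. The two free-standing rods are about twice its size, so the rod in the stand is the one meant. Next I'll compute the geometry.

```bash
python3 - <<'E'
from h import *
T=np.load('top0.npy',allow_pickle=True).item();S=np.load('side0.npy',allow_pickle=True).item()
def tri(a,b):
    o1,d1=ray(T,*a);o2,d2=ray(S,*b);d1/=np.linalg.norm(d1);d2/=np.linalg.norm(d2)
    s=np.linalg.lstsq(np.c_[d1,-d2],o2-o1,rcond=None)[0];p,q=o1+s[0]*d1,o2+s[1]*d2
    return np.round((p+q)/2,4),round(np.linalg.norm(p-q),4)
print('knob tri',tri((425,231),(319.2,171)))
print('knob z118',onz(T,425,231,.118))
print('rod tri',tri((313.7,245.5),(329.2,209)),'z170',onz(T,313.7,245.5,.170))
print('big1',tri((322.6,301),(380.9,182)),'big2',tri((286.5,317.4),(398,202.5)))
t=onz(T,389,223.8,.075);print('tab',t)
k=onz(T,425,231,.118)[:2];l=onz(T,421.7,232.1,.088)[:2];print('lid',l)
for c in(k,l): d=t[:2]-c;print(np.degrees(np.arctan2(d[1],d[0])),np.linalg.norm(d))
# stripe base on side image, tab in side
print('tab side',onz(S,311.4,197,.075),'stripe low',onz(S,313.5,216.5,.0))
for n,p in(('tabside',(.0,)),):pass
print('stand',[onz(T,u,v,.05) for u,v in((313.7,245.5),)])
print('mat side',onz(S,318,339.5,.004), 'free-space h')
E
```

```text
knob tri (array([ 0.5585, -0.2138,  0.1125]), np.float64(0.0007))
knob z118 [ 0.55782523 -0.2127168   0.118     ]
rod tri (array([0.5245, 0.0156, 0.1702]), np.float64(0.0002)) z170 [0.5244395  0.01560374 0.17      ]
big1 (array([ 0.4193, -0.0007,  0.2313]), np.float64(0.0004)) big2 (array([0.389 , 0.0658, 0.2305]), np.float64(0.0007))
tab [ 0.57549405 -0.14456967  0.075     ]
lid [ 0.5575026  -0.21150187]
75.4647206292301 0.0704004157894292
74.9544619826056 0.06930809504517424
tab side [ 0.57566377 -0.15166631  0.075     ] stripe low [ 0.57246581 -0.16542484  0.        ]
stand [array([0.52963481, 0.0141692 , 0.05      ])]
mat side [0.53806042 0.23126461 0.004     ] free-space h
```

>>> step_arm(targets=[{"xyz": [0.3,-0.13,0],"rot": [0,0,-0.043],"gripper": 1},{"xyz": [0.5,-0.2,0],"rot": [0,0,-0.086],"gripper": 1},{"xyz": [0.75,-0.3,0],"rot": [0,0,-0.13],"gripper": 1},{"xyz": [1,-0.43,0],"rot": [0,0,-0.172],"gripper": 1},{"xyz": [1,-0.43,0],"rot": [0,0,-0.215],"gripper": 1},{"xyz": [1,-0.43,0],"rot": [0,0,-0.258],"gripper": 1},{"xyz": [1,-0.43,0],"rot": [0,0,-0.3],"gripper": 1},{"xyz": [1,-0.43,0],"rot": [0,0,-0.342],"gripper": 1}], squeeze=40)

```text
time: 0.9
tcp_pos: [0.2345, -0.4557, 0.245]
tcp_rot: [-2.482, -1.924, -0.0]
contact_force: [-0.2, 0.0, -0.2]
finger_gap: 0.0859
finger_force: 0.0
```

```bash
cat >> h.py <<'E'
from scipy.spatial.transform import Rotation as R
def go(p):
    s=ctrl.read_state();r=R.from_rotvec(s['tcp_rot']);print('t',s['time'],'tcp',np.round(s['tcp_pos'],4),'yaw',np.round(np.degrees(np.arctan2(*r.as_matrix()[1::-1,0])),2),'tiltz',np.round(r.as_matrix()[:,2],3),'gap',round(s['finger_gap'],4),'F',np.round(s['finger_force'],1),np.round(s['contact_force'],1))
    print('move',np.round(r.inv().apply(np.array(p)-s['tcp_pos'])/.12,3))
E
python3 -c "
from h import *
go([.5577,-.212,.245])"
```

```text
t 0.9 tcp [ 0.2345 -0.4557  0.245 ] yaw 75.57 tiltz [-0.     0.001 -1.   ] gap 0.0859 F 0.0 [-0.2  0.  -0.2]
move [2.638e+00 2.102e+00 1.000e-03]
```

>>> step_arm(targets=[{"xyz": [0.3,0.24,0],"gripper": 1},{"xyz": [0.6,0.48,0],"gripper": 1},{"xyz": [0.88,0.7,0],"gripper": 1}])

```text
invalid input at $.targets[0]: expected keys xyz, rot, gripper
```

>>> step_arm(targets=[{"xyz": [0.3,0.24,0],"gripper": 1},{"xyz": [0.6,0.48,0],"gripper": 1},{"xyz": [0.88,0.7,0],"gripper": 1}])

```text
invalid input at $.targets[0]: expected keys xyz, rot, gripper
```

>>> step_arm(targets=[{"xyz": [0.3,0.24,0],"gripper": 1},{"xyz": [0.6,0.48,0],"gripper": 1},{"xyz": [0.8,0.65,0],"gripper": 1},{"xyz": [0.88,0.7,0],"gripper": 1},{"xyz": [0.88,0.7,0],"gripper": 1}])

```text
invalid input at $.targets[0]: expected keys xyz, rot, gripper
```

```bash
python3 -c "
from h import *
go([.5577,-.212,.108])
f=grab('wrist','wrist1');np.save('w1.npy',f,allow_pickle=True);print(proj(f,[.5577,-.212,.118]),cam(f)[3].round(3).tolist())"
```

```text
t 0.9 tcp [ 0.2345 -0.4557  0.245 ] yaw 75.57 tiltz [-0.     0.001 -1.   ] gap 0.0859 F 0.0 [-0.2  0.  -0.2]
move [2.637 2.103 1.142]
(np.float64(863.1073509579123), np.float64(-415.8277228563662)) [[0.969, 0.238, 0.072, 0.252], [-0.249, 0.928, 0.279, -0.385], [-0.001, -0.288, 0.958, 0.375], [0.0, 0.0, 0.0, 1.0]]
```

View pics/wrist1.png

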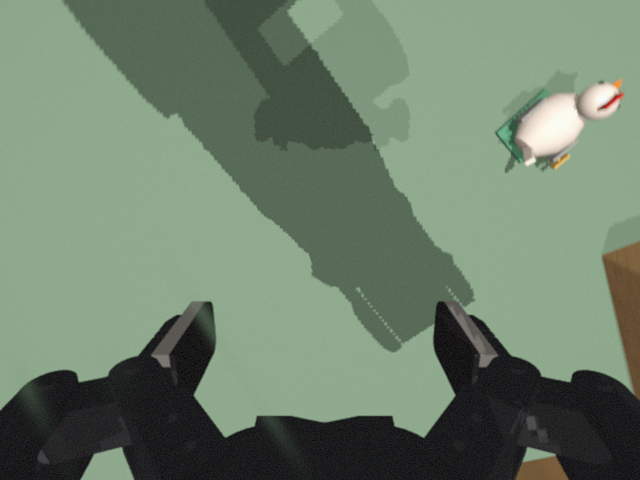

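The rot key is required, so the arm hasn't moved. The picture only shows bench, the fingers at about (190,330) and (465,330), and the hen at (560,120). I'll resend the moves with rot included.

>>> step_arm(targets=[{"xyz": [0.3,0.24,0],"rot": [0,0,0],"gripper": 1},{"xyz": [0.6,0.48,0],"rot": [0,0,0],"gripper": 1},{"xyz": [0.88,0.7,0],"rot": [0,0,0],"gripper": 1}])

```text
time: 1.25
tcp_pos: [0.3436, -0.374, 0.2451]
tcp_rot: [-2.492, -1.913, -0.0]
contact_force: [0.7, -1.0, -0.0]
finger_gap: 0.0851
finger_force: 0.0
```

>>> step_arm(targets=[{"xyz": [0.3,0.24,0],"rot": [0,0,0],"gripper": 1},{"xyz": [0.6,0.48,0],"rot": [0,0,0],"gripper": 1},{"xyz": [0.88,0.7,0],"rot": [0,0,0],"gripper": 1}])

```text
time: 1.55
tcp_pos: [0.4521, -0.2929, 0.2452]
tcp_rot: [-2.491, -1.914, 0.0]
contact_force: [0.8, -0.8, 0.4]
finger_gap: 0.0856
finger_force: 0.0
```

>>> step_arm(targets=[{"xyz": [0.3,0.24,0],"rot": [0,0,0],"gripper": 1},{"xyz": [0.6,0.48,0],"rot": [0,0,0],"gripper": 1},{"xyz": [0.8,0.65,0],"rot": [0,0,0],"gripper": 1},{"xyz": [0.88,0.7,0],"rot": [0,0,0],"gripper": 1},{"xyz": [0.88,0.7,0],"rot": [0,0,0],"gripper": 1}])

```text
time: 2.05
tcp_pos: [0.5592, -0.2129, 0.2447]
tcp_rot: [-2.488, -1.917, 0.001]
contact_force: [-0.3, -0.1, -0.4]
finger_gap: 0.0851
finger_force: 0.0
```

```bash
python3 -c "
from h import *
go([.5577,-.212,.108])
f=grab('wrist','wrist2');np.save('w1.npy',f,allow_pickle=True);print(proj(f,[.5577,-.212,.118]))"
```

```text
t 2.05 tcp [ 0.5592 -0.2129  0.2447] yaw 75.24 tiltz [-0.001  0.    -1.   ] gap 0.0851 F 0.0 [-0.3 -0.1 -0.4]
move [ 0.004 -0.013  1.139]
(np.float64(322.9159318599199), np.float64(231.11522755549524))
```

View pics/wrist2.png

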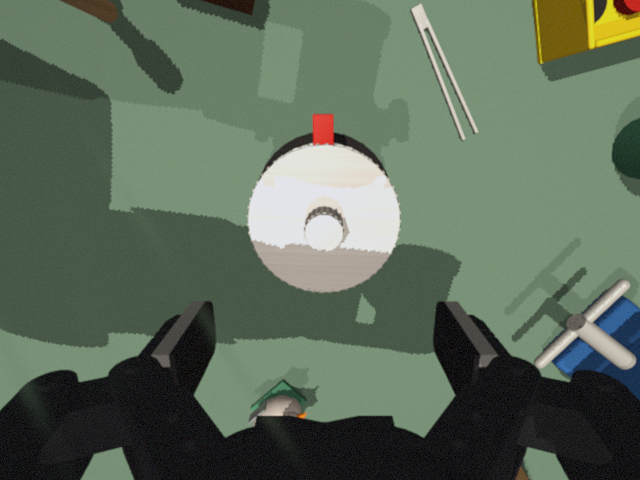

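The knob shows at (323,232), within 1 px of prediction, and the tab points straight up the image. I'll descend and grip.

>>> step_arm(targets=[{"xyz": [0,-0.01,0.3],"rot": [0,0,0],"gripper": 1},{"xyz": [0,-0.01,0.6],"rot": [0,0,0],"gripper": 1},{"xyz": [0,-0.01,0.8],"rot": [0,0,0],"gripper": 1},{"xyz": [0,-0.01,0.9],"rot": [0,0,0],"gripper": 1},{"xyz": [0,-0.01,0.96],"rot": [0,0,0],"gripper": 1},{"xyz": [0,-0.01,0.96],"rot": [0,0,0],"gripper": 1}])

```text
time: 2.7
tcp_pos: [0.5574, -0.214, 0.1302]
tcp_rot: [2.489, 1.916, -0.0]
contact_force: [-0.6, 0.4, 0.5]
finger_gap: 0.0853
finger_force: 0.0
```

>>> step_arm(targets=[{"xyz": [0,0,0.08],"rot": [0,0,0],"gripper": 1},{"xyz": [0,0,0.16],"rot": [0,0,0],"gripper": 1},{"xyz": [0,0,0.18],"rot": [0,0,0],"gripper": 1},{"xyz": [0,0,0.18],"rot": [0,0,0],"gripper": 0},{"xyz": [0,0,0.18],"rot": [0,0,0],"gripper": -0.6},{"xyz": [0,0,0.18],"rot": [0,0,0],"gripper": -0.6},{"xyz": [0,0,0.18],"rot": [0,0,0],"gripper": -0.6},{"xyz": [0,0,0.18],"rot": [0,0,0],"gripper": -0.6}], squeeze=40)

```text
time: 3.5
tcp_pos: [0.5579, -0.2135, 0.109]
tcp_rot: [2.488, 1.917, 0.001]
contact_force: [-0.5, 0.5, 4.6]
finger_gap: 0.0269
finger_force: 39.4
```

```bash
python3 -c "
from h import *
go([.5577,-.212,.108])"
```

```text
t 3.5 tcp [ 0.5579 -0.2135  0.109 ] yaw 75.24 tiltz [ 0.001 -0.    -1.   ] gap 0.0269 F 39.4 [-0.5  0.5  4.6]
move [ 0.011 -0.005  0.008]
```

>>> step_arm(targets=[{"xyz": [0,0,-0.05],"rot": [0,0,0],"gripper": -0.6},{"xyz": [0,0,-0.15],"rot": [0,0,0],"gripper": -0.6},{"xyz": [0,0,-0.35],"rot": [0,0,0],"gripper": -0.6},{"xyz": [0,0,-0.6],"rot": [0,0,0],"gripper": -0.6},{"xyz": [0,0,-0.85],"rot": [0,0,0],"gripper": -0.6},{"xyz": [0,0,-1],"rot": [0,0,0],"gripper": -0.6}])

```text
time: 4.1
tcp_pos: [0.558, -0.2135, 0.232]
tcp_rot: [2.486, 1.916, 0.002]
contact_force: [-0.0, -0.3, -1.1]
finger_gap: 0.0265
finger_force: 39.5
```

>>> step_arm(targets=[{"xyz": [0.15,-0.05,-0.1],"rot": [0,0,0],"gripper": -0.6},{"xyz": [0.4,-0.12,-0.1],"rot": [0,0,0],"gripper": -0.6},{"xyz": [0.64,-0.2,-0.1],"rot": [0,0,0],"gripper": -0.6},{"xyz": [0.88,-0.28,-0.1],"rot": [0,0,0],"gripper": -0.6}])

```text
time: 4.5
tcp_pos: [0.5516, -0.1008, 0.2408]
tcp_rot: [-2.488, -1.918, 0.0]
contact_force: [0.3, 0.2, -1.0]
finger_gap: 0.0268
finger_force: 39.5
```

>>> step_arm(targets=[{"xyz": [0.24,-0.07,0],"rot": [0,0,0],"gripper": -0.6},{"xyz": [0.48,-0.14,0],"rot": [0,0,0],"gripper": -0.6},{"xyz": [0.68,-0.21,0],"rot": [0,0,0],"gripper": -0.6},{"xyz": [0.88,-0.28,0],"rot": [0,0,0],"gripper": -0.6}])

```text
time: 4.9
tcp_pos: [0.5458, 0.0099, 0.2408]
tcp_rot: [-2.488, -1.918, 0.0]
contact_force: [0.8, 0.4, -1.1]
finger_gap: 0.0269
finger_force: 39.5
```

>>> step_arm(targets=[{"xyz": [0.24,-0.07,0],"rot": [0,0,0],"gripper": -0.6},{"xyz": [0.48,-0.14,0],"rot": [0,0,0],"gripper": -0.6},{"xyz": [0.68,-0.21,0],"rot": [0,0,0],"gripper": -0.6},{"xyz": [0.88,-0.28,0],"rot": [0,0,0],"gripper": -0.6}])

```text
time: 5.3
tcp_pos: [0.5401, 0.1205, 0.2408]
tcp_rot: [-2.488, -1.918, 0.0]
contact_force: [-0.2, -0.2, -0.9]
finger_gap: 0.0262
finger_force: 39.5
```

>>> step_arm(targets=[{"xyz": [0.24,-0.07,0],"rot": [0,0,0],"gripper": -0.6},{"xyz": [0.48,-0.14,0],"rot": [0,0,0],"gripper": -0.6},{"xyz": [0.68,-0.21,0],"rot": [0,0,0],"gripper": -0.6},{"xyz": [0.82,-0.26,0],"rot": [0,0,0],"gripper": -0.6},{"xyz": [0.88,-0.28,0],"rot": [0,0,0],"gripper": -0.6},{"xyz": [0.88,-0.28,0],"rot": [0,0,0],"gripper": -0.6}])

```text
time: 5.9
tcp_pos: [0.5348, 0.2302, 0.2406]
tcp_rot: [-2.487, -1.919, 0.0]
contact_force: [0.0, -0.1, -1.4]
finger_gap: 0.0264
finger_force: 39.5
```

```bash
python3 -c "
from h import *
go([.5375,.230,.039])
for c in('top','side'): f=grab(c,c+'2');np.save(c+'2.npy',f,allow_pickle=True)"
```

```text
t 5.9 tcp [0.5348 0.2302 0.2406] yaw 75.32 tiltz [-0. -0. -1.] gap 0.0264 F 39.5 [ 0.  -0.1 -1.4]
move [0.005 0.023 1.68 ]
```

View pics/side2.png

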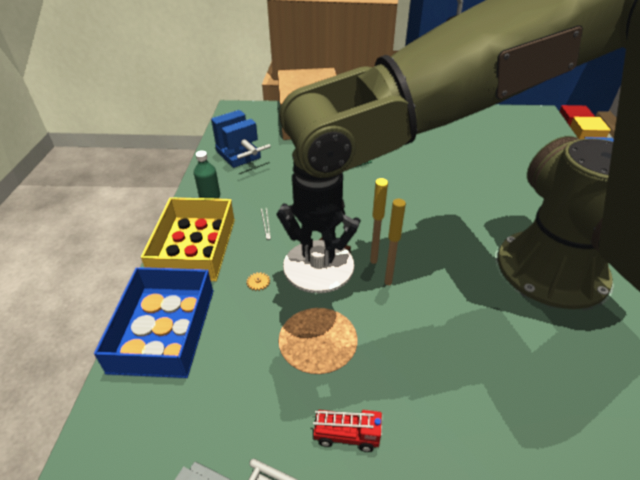

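The lid hangs level above the mat, at about (318,268), and nothing has been disturbed. I'll lower it now.

>>> step_arm(targets=[{"xyz": [0,0.02,0.2],"rot": [0,0,0],"gripper": -0.6},{"xyz": [0,0.02,0.45],"rot": [0,0,0],"gripper": -0.6},{"xyz": [0,0.02,0.7],"rot": [0,0,0],"gripper": -0.6},{"xyz": [0,0.02,0.95],"rot": [0,0,0],"gripper": -0.6}])

```text
time: 6.4
tcp_pos: [0.5378, 0.2276, 0.1256]
tcp_rot: [2.489, 1.916, 0.0]
contact_force: [-0.2, 1.2, -1.6]
finger_gap: 0.0271
finger_force: 39.6
```

>>> step_arm(targets=[{"xyz": [0,0,0.2],"rot": [0,0,0],"gripper": -0.6},{"xyz": [0,0,0.38],"rot": [0,0,0],"gripper": -0.6},{"xyz": [0,0,0.5],"rot": [0,0,0],"gripper": -0.6},{"xyz": [0,0,0.58],"rot": [0,0,0],"gripper": -0.6},{"xyz": [0,0,0.64],"rot": [0,0,0],"gripper": -0.6},{"xyz": [0,0,0.68],"rot": [0,0,0],"gripper": -0.6},{"xyz": [0,0,0.7],"rot": [0,0,0],"gripper": -0.6},{"xyz": [0,0,0.7],"rot": [0,0,0],"gripper": -0.6}])

```text
time: 7.2
tcp_pos: [0.5378, 0.2287, 0.0427]
tcp_rot: [2.488, 1.918, 0.001]
contact_force: [0.8, -0.6, -1.2]
finger_gap: 0.0263
finger_force: 39.6
```

```bash
python3 -c "
from h import *
go([.5375,.230,.039])"
```

```text
t 7.2 tcp [0.5378 0.2287 0.0427] yaw 75.24 tiltz [ 0.  0. -1.] gap 0.0263 F 39.6 [ 0.8 -0.6 -1.2]
move [ 0.01  -0.005  0.031]
```

>>> step_arm(targets=[{"xyz": [0,0,0.01],"rot": [0,0,0],"gripper": -0.6},{"xyz": [0,0,0.02],"rot": [0,0,0],"gripper": -0.6},{"xyz": [0,0,0.03],"rot": [0,0,0],"gripper": -0.6},{"xyz": [0,0,0.03],"rot": [0,0,0],"gripper": -0.6}])

```text
time: 7.6
tcp_pos: [0.5377, 0.2287, 0.039]
tcp_rot: [2.488, 1.918, 0.0]
contact_force: [0.2, 0.6, 0.7]
finger_gap: 0.0266
finger_force: 39.6
```

>>> step_arm(targets=[{"xyz": [0,0,0.03],"rot": [0,0,0],"gripper": -0.2},{"xyz": [0,0,0.03],"rot": [0,0,0],"gripper": 0.4},{"xyz": [0,0,0.03],"rot": [0,0,0],"gripper": 1},{"xyz": [0,0,0.03],"rot": [0,0,0],"gripper": 1},{"xyz": [0,0,-0.1],"rot": [0,0,0],"gripper": 1},{"xyz": [0,0,-0.35],"rot": [0,0,0],"gripper": 1},{"xyz": [0,0,-0.7],"rot": [0,0,0],"gripper": 1},{"xyz": [0,0,-1],"rot": [0,0,0],"gripper": 1}])

```text
time: 8.4
tcp_pos: [0.5377, 0.2287, 0.1621]
tcp_rot: [2.488, 1.917, 0.002]
contact_force: [1.0, 0.2, 0.0]
finger_gap: 0.0856
finger_force: 0.0
```

>>> step_arm(targets=[{"xyz": [0,0,-0.3],"rot": [0,0,0],"gripper": 1},{"xyz": [0,0,-0.65],"rot": [0,0,0],"gripper": 1},{"xyz": [0,0,-0.9],"rot": [0,0,0],"gripper": 1},{"xyz": [0,0,-0.9],"rot": [0,0,0],"gripper": 1}])

```text
time: 8.8
tcp_pos: [0.5385, 0.229, 0.273]
tcp_rot: [2.486, 1.916, 0.013]
contact_force: [0.6, -0.2, 0.0]
finger_gap: 0.0855
finger_force: 0.0
```

```bash
python3 -c "
from h import *
go([.5245,.0155,.265])"
```

```text
t 8.8 tcp [0.5385 0.229  0.273 ] yaw 75.25 tiltz [ 0.008  0.003 -1.   ] gap 0.0855 F 0.0 [ 0.6 -0.2  0. ]
move [-1.751  0.34   0.061]
```

>>> step_arm(targets=[{"xyz": [-0.3,0.06,0.06],"rot": [0,0,0],"gripper": 1},{"xyz": [-0.6,0.12,0.06],"rot": [0,0,0],"gripper": 1},{"xyz": [-0.88,0.17,0.06],"rot": [0,0,0],"gripper": 1}])

```text
time: 9.1
tcp_pos: [0.5298, 0.1201, 0.2598]
tcp_rot: [-2.488, -1.918, 0.001]
contact_force: [0.7, 0.1, 0.8]
finger_gap: 0.0853
finger_force: 0.0
```

>>> step_arm(targets=[{"xyz": [-0.3,0.06,0],"rot": [0,0,0],"gripper": 1},{"xyz": [-0.6,0.12,0],"rot": [0,0,0],"gripper": 1},{"xyz": [-0.8,0.16,0],"rot": [0,0,0],"gripper": 1},{"xyz": [-0.88,0.17,0],"rot": [0,0,0],"gripper": 1},{"xyz": [-0.88,0.17,0],"rot": [0,0,0],"gripper": 1}])

```text
time: 9.6
tcp_pos: [0.5231, 0.0134, 0.26]
tcp_rot: [2.49, 1.916, 0.0]
contact_force: [-0.4, -0.2, -0.6]
finger_gap: 0.0855
finger_force: 0.0
```

```bash
python3 -c "
from h import *
go([.5245,.0155,.140])
f=grab('wrist','w3');print(proj(f,[.5245,.0155,.17]))
h=cv2.cvtColor(f['color'],cv2.COLOR_RGB2HSV);m=cv2.inRange(h,np.array((22,150,100)),np.array((32,255,255)))
n,l,s,c=cv2.connectedComponentsWithStats(m);print([(s[i].tolist(),c[i].round(1).tolist()) for i in range(1,n) if s[i][4]>60])
f=grab('side','s3');f=grab('top','t3')"
```

```text
t 9.6 tcp [0.5231 0.0134 0.26  ] yaw 75.15 tiltz [ 0.  0. -1.] gap 0.0855 F 0.0 [-0.4 -0.2 -0.6]
move [0.02  0.007 1.   ]
(np.float64(326.57053015193475), np.float64(244.39962177121834))
[([568, 43, 72, 254, 14470], [607.3, 164.4]), ([0, 194, 130, 88, 6300], [57.1, 234.0]), ([313, 209, 29, 49, 1102], [326.5, 234.1]), ([100, 274, 106, 103, 3128], [151.6, 320.9])]
```

View pics/w3.png

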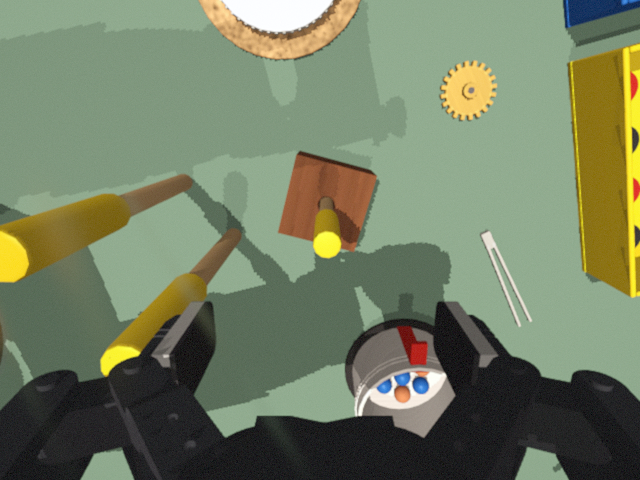

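The rod top is at (326,244), as predicted. The large rod at (120,355) is clear of the finger, with about 37 mm of margin. The mat shows the lid at top centre. I'll descend and grip.

>>> step_arm(targets=[{"xyz": [0.02,0.007,0.2],"rot": [0,0,0],"gripper": 1},{"xyz": [0.02,0.007,0.45],"rot": [0,0,0],"gripper": 1},{"xyz": [0.02,0.007,0.7],"rot": [0,0,0],"gripper": 1},{"xyz": [0.02,0.007,0.9],"rot": [0,0,0],"gripper": 1},{"xyz": [0.02,0.007,1],"rot": [0,0,0],"gripper": 1},{"xyz": [0.02,0.007,1],"rot": [0,0,0],"gripper": 1}])

```text
time: 10.35
tcp_pos: [0.5243, 0.0169, 0.1386]
tcp_rot: [-2.486, -1.918, 0.003]
contact_force: [-0.2, -0.1, -0.4]
finger_gap: 0.0856
finger_force: 0.0
```

>>> step_arm(targets=[{"xyz": [0,0,0],"rot": [0,0,0],"gripper": 0.2},{"xyz": [0,0,0],"rot": [0,0,0],"gripper": -0.4},{"xyz": [0,0,0],"rot": [0,0,0],"gripper": -0.9},{"xyz": [0,0,0],"rot": [0,0,0],"gripper": -0.9},{"xyz": [0,0,0],"rot": [0,0,0],"gripper": -0.9},{"xyz": [0,0,0],"rot": [0,0,0],"gripper": -0.9}], squeeze=50)

```text
time: 10.95
tcp_pos: [0.525, 0.0161, 0.1402]
tcp_rot: [2.488, 1.917, 0.001]
contact_force: [-0.6, -0.1, 5.3]
finger_gap: 0.0168
finger_force: 48.9
```

```bash
python3 -c "
from h import *
go([.5245,.0155,.140])"
```

```text
t 10.95 tcp [0.525  0.0161 0.1402] yaw 75.24 tiltz [ 0.001 -0.    -1.   ] gap 0.0168 F 48.9 [-0.6 -0.1  5.3]
move [-0.006 -0.003  0.002]
```

>>> step_arm(targets=[{"xyz": [0,0,-0.08],"rot": [0,0,0],"gripper": -0.9},{"xyz": [0,0,-0.25],"rot": [0,0,0],"gripper": -0.9},{"xyz": [0,0,-0.5],"rot": [0,0,0],"gripper": -0.9},{"xyz": [0,0,-0.75],"rot": [0,0,0],"gripper": -0.9},{"xyz": [0,0,-0.95],"rot": [0,0,0],"gripper": -0.9},{"xyz": [0,0,-1],"rot": [0,0,0],"gripper": -0.9}], squeeze=80)

```text
time: 11.55
tcp_pos: [0.5253, 0.0162, 0.2627]
tcp_rot: [2.486, 1.916, 0.005]
contact_force: [0.2, -0.7, -1.6]
finger_gap: 0.0161
finger_force: 78.1
```

>>> step_arm(targets=[{"xyz": [-0.15,0.08,0],"rot": [0,0,0],"gripper": -0.9},{"xyz": [-0.35,0.19,0],"rot": [0,0,0],"gripper": -0.9},{"xyz": [-0.55,0.29,0],"rot": [0,0,0],"gripper": -0.9},{"xyz": [-0.71,0.37,0],"rot": [0,0,0],"gripper": -0.9}])

```text
time: 11.95
tcp_pos: [0.5458, -0.0788, 0.2588]
tcp_rot: [-2.488, -1.917, 0.002]
contact_force: [0.3, 0.2, -1.3]
finger_gap: 0.0163
finger_force: 78.1
```

>>> step_arm(targets=[{"xyz": [-0.2,0.1,0],"rot": [0,0,0],"gripper": -0.9},{"xyz": [-0.4,0.2,0],"rot": [0,0,0],"gripper": -0.9},{"xyz": [-0.6,0.31,0],"rot": [0,0,0],"gripper": -0.9},{"xyz": [-0.71,0.37,0],"rot": [0,0,0],"gripper": -0.9},{"xyz": [-0.71,0.37,0],"rot": [0,0,0],"gripper": -0.9}])

```text
time: 12.45
tcp_pos: [0.5671, -0.1725, 0.2587]
tcp_rot: [-2.489, -1.915, 0.001]
contact_force: [-0.2, 0.5, -0.4]
finger_gap: 0.0163
finger_force: 78.1
```

```bash
python3 -c "
from h import *
go([.5684,-.1714,.142])
f=grab('wrist','w4');F=grab('side','s4');
o=np.zeros((480,800,3),np.uint8);o[:,:400]=f['color'][:,120:520];o[:,400:]=cv2.resize(F['color'][100:340,230:430],(400,480),interpolation=2)
cv2.imwrite('pics/c4.png',o[...,::-1])
p=np.array(ctrl.read_state()['tcp_pos']);print(proj(F,p-[0,0,.13]))"
```

```text
t 12.45 tcp [ 0.5671 -0.1725  0.2587] yaw 75.14 tiltz [-0.001  0.    -1.   ] gap 0.0163 F 78.1 [-0.2  0.5 -0.4]
move [0.012 0.01  0.972]
(np.float64(314.93885371948926), np.float64(174.99922820251805))
```

View pics/c4.png

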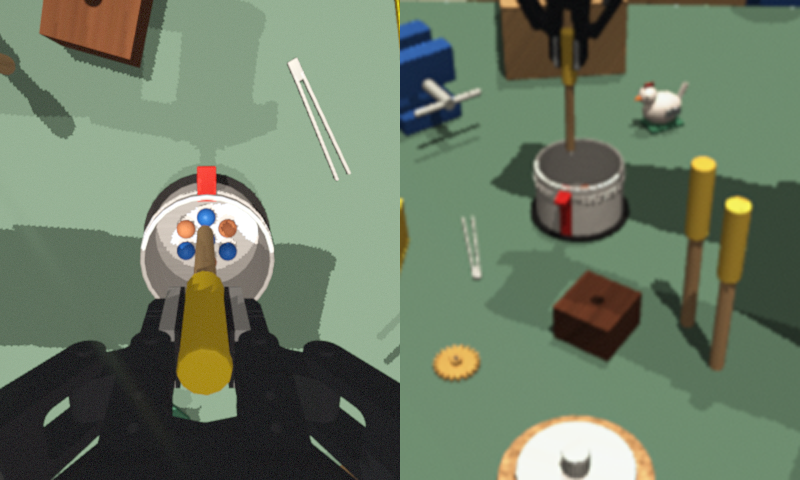

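The rod is held with its tip at (315,176), as predicted. The lid is centred on the mat, and the bead clump is in the middle of the canister with one bead facing the tab. I'll lower the rod at 42 mm out, clear of the beads.

>>> step_arm(targets=[{"xyz": [0.01,0.01,0.2],"rot": [0,0,0],"gripper": -0.9},{"xyz": [0.01,0.01,0.4],"rot": [0,0,0],"gripper": -0.9},{"xyz": [0.01,0.01,0.6],"rot": [0,0,0],"gripper": -0.9},{"xyz": [0.01,0.01,0.77],"rot": [0,0,0],"gripper": -0.9},{"xyz": [0.01,0.01,0.88],"rot": [0,0,0],"gripper": -0.9},{"xyz": [0.01,0.01,0.94],"rot": [0,0,0],"gripper": -0.9},{"xyz": [0.01,0.01,0.97],"rot": [0,0,0],"gripper": -0.9},{"xyz": [0.01,0.01,0.97],"rot": [0,0,0],"gripper": -0.9}])

```text
time: 13.35
tcp_pos: [0.5688, -0.1702, 0.1436]
tcp_rot: [2.488, 1.918, 0.0]
contact_force: [0.4, -0.2, -0.3]
finger_gap: 0.0166
finger_force: 78.2
```

```bash
python3 -c "
from h import *
go([.5684,-.1714,.142])"
```

```text
t 13.35 tcp [ 0.5688 -0.1702  0.1436] yaw 75.26 tiltz [ 0. -0. -1.] gap 0.0166 F 78.2 [ 0.4 -0.2 -0.3]
move [-0.011 -0.001  0.013]
```

>>> step_arm(targets=[{"xyz": [-0.066,-0.121,0],"rot": [0,0,0],"gripper": -0.9},{"xyz": [-0.164,-0.194,0],"rot": [0,0,0],"gripper": -0.9},{"xyz": [-0.266,-0.223,0],"rot": [0,0,0],"gripper": -0.9},{"xyz": [-0.358,-0.225,0],"rot": [0,0,0],"gripper": -0.9},{"xyz": [-0.444,-0.208,0],"rot": [0,0,0],"gripper": -0.9},{"xyz": [-0.518,-0.159,0],"rot": [0,0,0],"gripper": -0.9},{"xyz": [-0.566,-0.086,0],"rot": [0,0,0],"gripper": -0.9},{"xyz": [-0.583,0,0],"rot": [0,0,0],"gripper": -0.9}])

```text
time: 14.15
tcp_pos: [0.5515, -0.2391, 0.1432]
tcp_rot: [2.489, 1.917, 0.0]
contact_force: [-0.9, 0.0, -1.1]
finger_gap: 0.0162
finger_force: 78.1
```

```bash
cat >> h.py <<'E'
def can():
    p=ctrl.read_state()['tcp_pos'];a=np.radians(75.2);d=p[:2]-[.5577,-.212];print('can xy mm',1e3*np.array([np.cos(a)*d[0]+np.sin(a)*d[1],-np.sin(a)*d[0]+np.cos(a)*d[1]]).round(4),'tip',p[2]-.13)
E
python3 -c "
from h import *
go([.5577,-.212,.142]);can()"
```

```text
t 14.15 tcp [ 0.5515 -0.2391  0.1432] yaw 75.21 tiltz [ 0. -0. -1.] gap 0.0162 F 78.1 [-0.9  0.  -1.1]
move [ 0.231 -0.008  0.01 ]
can xy mm [-27.7  -0.9] tip 0.013206042854909866
```

Forces are low and the path is accurate. I'll do the remaining one and a half turns.

>>> step_arm(targets=[{"xyz": [0.018,0.086,0],"rot": [0,0,0],"gripper": -0.9},{"xyz": [0.066,0.159,0],"rot": [0,0,0],"gripper": -0.9},{"xyz": [0.139,0.208,0],"rot": [0,0,0],"gripper": -0.9},{"xyz": [0.225,0.225,0],"rot": [0,0,0],"gripper": -0.9},{"xyz": [0.311,0.208,0],"rot": [0,0,0],"gripper": -0.9},{"xyz": [0.384,0.159,0],"rot": [0,0,0],"gripper": -0.9},{"xyz": [0.433,0.086,0],"rot": [0,0,0],"gripper": -0.9},{"xyz": [0.45,0,0],"rot": [0,0,0],"gripper": -0.9}])

```text
time: 14.95
tcp_pos: [0.5639, -0.1847, 0.1434]
tcp_rot: [2.488, 1.919, 0.0]
contact_force: [0.5, 0.3, -0.8]
finger_gap: 0.0161
finger_force: 78.1
```

>>> step_arm(targets=[{"xyz": [-0.018,-0.086,0],"rot": [0,0,0],"gripper": -0.9},{"xyz": [-0.066,-0.159,0],"rot": [0,0,0],"gripper": -0.9},{"xyz": [-0.139,-0.208,0],"rot": [0,0,0],"gripper": -0.9},{"xyz": [-0.225,-0.225,0],"rot": [0,0,0],"gripper": -0.9},{"xyz": [-0.311,-0.208,0],"rot": [0,0,0],"gripper": -0.9},{"xyz": [-0.384,-0.159,0],"rot": [0,0,0],"gripper": -0.9},{"xyz": [-0.433,-0.086,0],"rot": [0,0,0],"gripper": -0.9},{"xyz": [-0.45,0,0],"rot": [0,0,0],"gripper": -0.9}])

```text
time: 15.75
tcp_pos: [0.5515, -0.2392, 0.1432]
tcp_rot: [2.489, 1.917, 0.0]
contact_force: [0.3, -0.4, -0.8]
finger_gap: 0.0162
finger_force: 78.1
```

>>> step_arm(targets=[{"xyz": [0.018,0.086,0],"rot": [0,0,0],"gripper": -0.9},{"xyz": [0.066,0.159,0],"rot": [0,0,0],"gripper": -0.9},{"xyz": [0.139,0.208,0],"rot": [0,0,0],"gripper": -0.9},{"xyz": [0.225,0.225,0],"rot": [0,0,0],"gripper": -0.9},{"xyz": [0.311,0.208,0],"rot": [0,0,0],"gripper": -0.9},{"xyz": [0.384,0.159,0],"rot": [0,0,0],"gripper": -0.9},{"xyz": [0.433,0.086,0],"rot": [0,0,0],"gripper": -0.9},{"xyz": [0.45,0,0],"rot": [0,0,0],"gripper": -0.9}])

```text
time: 16.55
tcp_pos: [0.5639, -0.1847, 0.1434]
tcp_rot: [2.488, 1.919, 0.0]
contact_force: [0.8, -0.0, -0.4]
finger_gap: 0.0158
finger_force: 78.1
```

```bash
python3 -c "
from h import *
go([.5577,-.212,.142]);can()
f=grab('wrist','w5')
F=grab('side','s5')
a=cv2.resize(f['color'][130:370,200:400],(400,480),interpolation=2);b=cv2.resize(F['color'][100:340,230:430],(400,480),interpolation=2)
cv2.imwrite('pics/c5.png',np.hstack([a,b])[...,::-1])"
```

```text
t 16.55 tcp [ 0.5639 -0.1847  0.1434] yaw 75.28 tiltz [ 0. -0. -1.] gap 0.0158 F 78.1 [ 0.8 -0.  -0.4]
move [-0.233  0.008  0.011]
can xy mm [28.  1.] tip 0.013372513829346233
```

View pics/c5.png

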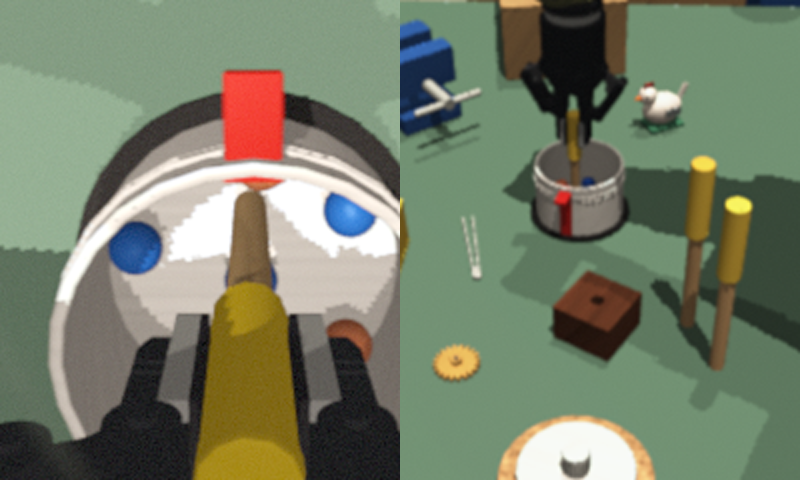

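The clump is broken up: blue beads show at (135,247), (350,212) and behind the rod, with terracotta beads under the tab and at (350,342). The rod is back at the tab and all the steps should be met. I'll lean the rod 40° toward the opposite rim about its lower end, so it settles safely on release.

>>> step_arm(targets=[{"xyz": [-0.094,0,0.004],"rot": [0,0.028,0],"gripper": -0.9},{"xyz": [-0.188,0,0.016],"rot": [0,0.056,0],"gripper": -0.9},{"xyz": [-0.28,0,0.037],"rot": [0,0.083,0],"gripper": -0.9},{"xyz": [-0.37,0,0.065],"rot": [0,0.111,0],"gripper": -0.9},{"xyz": [-0.458,0,0.101],"rot": [0,0.139,0],"gripper": -0.9},{"xyz": [-0.542,0,0.145],"rot": [0,0.167,0],"gripper": -0.9},{"xyz": [-0.621,0,0.205],"rot": [0,0.194,0],"gripper": -0.9},{"xyz": [-0.696,0,0.27],"rot": [0,0.222,0],"gripper": -0.9}])

```text
time: 17.45
tcp_pos: [0.5432, -0.2674, 0.1112]
tcp_rot: [-2.07, -1.595, -0.757]
contact_force: [-0.5, 0.5, 0.3]
finger_gap: 0.0163
finger_force: 78.2
```

```bash
python3 -c "
from h import *
go([.5577,-.212,.142])
s=ctrl.read_state();z=R.from_rotvec(s['tcp_rot']).as_matrix()[:,2];t=s['tcp_pos']+.13*z;print('tip',t,s['joint_pos'].round(2))
F=grab('side','s6');T=grab('top')
a=cv2.resize(T['color'][160:310,360:485],(400,480),interpolation=2);b=cv2.resize(F['color'][100:340,230:430],(400,480),interpolation=2)
cv2.imwrite('pics/c6.png',np.hstack([a,b])[...,::-1])"
```

```text
t 17.45 tcp [ 0.5432 -0.2674  0.1112] yaw 75.27 tiltz [ 0.166  0.623 -0.765] gap 0.0163 F 78.2 [-0.5  0.5  0.3]
move [ 0.531 -0.001  0.111]
tip [ 0.56476433 -0.18645838  0.01177657] [-0.74  0.72  1.36  0.61  1.46 -0.68]
```

View pics/c6.png

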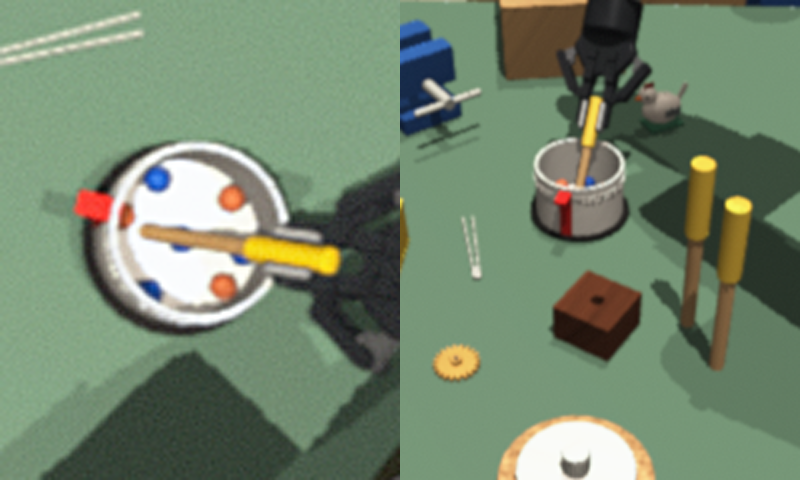

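All seven beads are inside. The rod leans toward the rim opposite the tab, with its lower end at about (148,232) in the crop. I'll release it and back off along the tool axis.

>>> step_arm(targets=[{"xyz": [0,0,0],"rot": [0,0,0],"gripper": -0.5},{"xyz": [0,0,0],"rot": [0,0,0],"gripper": -0.3},{"xyz": [0,0,0],"rot": [0,0,0],"gripper": 0.1},{"xyz": [0,0,0],"rot": [0,0,0],"gripper": 0.3},{"xyz": [0,0,0],"rot": [0,0,0],"gripper": 0.3},{"xyz": [0,0,0],"rot": [0,0,0],"gripper": 0.3},{"xyz": [0,0,0],"rot": [0,0,0],"gripper": 0.3},{"xyz": [0,0,0],"rot": [0,0,0],"gripper": 0.3}])

```text
time: 18.35
tcp_pos: [0.5433, -0.2665, 0.1109]
tcp_rot: [-2.071, -1.596, -0.753]
contact_force: [0.4, 0.2, -1.2]
finger_gap: 0.0555
finger_force: 0.0
```

>>> step_arm(targets=[{"xyz": [0,0,-0.1],"rot": [0,0,0],"gripper": 0.3},{"xyz": [0,0,-0.25],"rot": [0,0,0],"gripper": 0.3},{"xyz": [0,0,-0.5],"rot": [0,0,0],"gripper": 0.3},{"xyz": [0,0,-0.75],"rot": [0,0,0],"gripper": 0.3},{"xyz": [0,0,-1],"rot": [0,0,0],"gripper": 0.3},{"xyz": [0,0,-1],"rot": [0,0,0],"gripper": 0.3},{"xyz": [0,0,-1],"rot": [0,0,0],"gripper": 0.3},{"xyz": [0,0,-1],"rot": [0,0,0],"gripper": 0.3}])

```text
time: 19.15
tcp_pos: [0.5236, -0.3406, 0.2021]
tcp_rot: [-2.07, -1.595, -0.752]
contact_force: [-0.0, -0.2, -0.6]
finger_gap: 0.0556
finger_force: 0.0
```

```bash
python3 -c "
from h import *
go([.5577,-.212,.142])
F=grab('side','s7');T=grab('top','t7')
a=cv2.resize(T['color'][160:310,360:485],(400,480),interpolation=2);b=cv2.resize(F['color'][100:340,230:430],(400,480),interpolation=2)
cv2.imwrite('pics/c7.png',np.hstack([a,b])[...,::-1])"
```

```text
t 19.15 tcp [ 0.5236 -0.3406  0.2021] yaw 75.2 tiltz [ 0.163  0.622 -0.766] gap 0.0556 F 0.0 [-0.  -0.2 -0.6]
move [0.527 0.003 1.096]
```

View pics/c7.png

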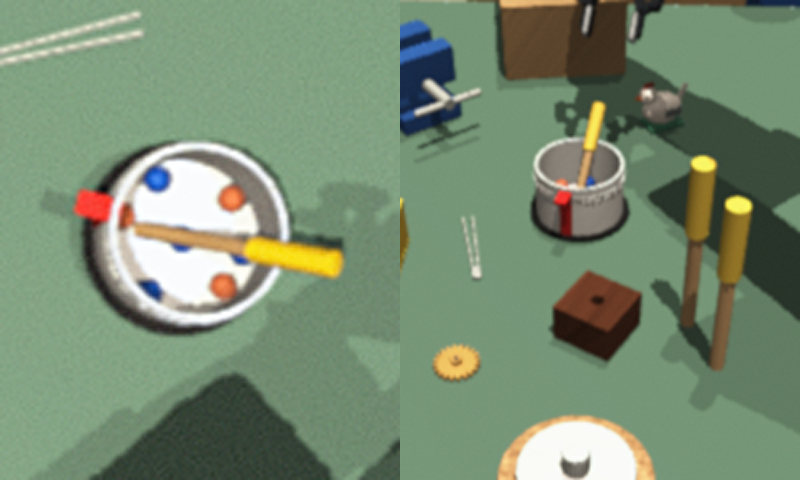

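The rod rests in the canister leaning on the far rim, all seven beads are inside and the lid is on the mat. I'll wait briefly, check that nothing moves, and hand in.

>>> step_arm(targets=[{"xyz": [0,0,0],"rot": [0,0,0],"gripper": 0.3},{"xyz": [0,0,0],"rot": [0,0,0],"gripper": 0.3},{"xyz": [0,0,0],"rot": [0,0,0],"gripper": 0.3},{"xyz": [0,0,0],"rot": [0,0,0],"gripper": 0.3},{"xyz": [0,0,0],"rot": [0,0,0],"gripper": 0.3},{"xyz": [0,0,0],"rot": [0,0,0],"gripper": 0.3}])

```text
time: 19.85
tcp_pos: [0.5237, -0.3411, 0.2029]
tcp_rot: [-2.071, -1.596, -0.753]
contact_force: [0.1, -0.5, 0.7]
finger_gap: 0.0557
finger_force: 0.0
```

```bash
python3 -c "
from h import *
a=cv2.imread('pics/t7.png')[...,::-1].astype(int);b=grab('top')['color'].astype(int)
d=np.abs(a-b).max(2)[190:280,370:480];print((d>60).sum())
if (d>60).sum()<15: print(ctrl.job_done())"
```

```text
0
the job is handed in; nothing more can be done
None
```

The job is handed in at about 20 s of the 72 s allowed, but no verdict came back: the lid is on the cork mat, the beads got two full anticlockwise turns from the red tab and stayed in, and the rod stands in the canister, leaning on the rim opposite the tab.

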